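# Get the drilling blank out from behind the jars and into the vice

### The arm

A 7-joint arm with a two-finger parallel gripper is mounted at the origin on the work surface. World frame = base frame: x ahead of the robot, y to its left, z up, the work surface at z = 0. Lengths are in m, angles in rad, forces in N, time in s.
With the tool pointing down it reaches from about 0.425 to 0.95 m from the base axis. Payload 4.7 kg.
Tool frame: the origin (TCP) lies between the finger pads, 19 mm behind the fingertips; this is the grasp point; z points along the fingers, y is the line along which they close (so a half turn about z gives the same grasp; the last joint's range is limited). The gripper opens to 85 mm and grips with 20 to 120 N. Pads are 22 mm wide; open, the fingers measure 114 mm over their backs; the gripper's body (76 mm by 85 mm) begins 54 mm behind the grasp point. The pads swing forward as they close: fully open they stand 13 mm farther back than shut.
Start: joints at [1.182, 0.469, -0.049, 1.532, 0.024, 1.141, -0.082], TCP at [0.238, -0.632, 0.25] pointing down, gripper open.
Joint ranges: [-2.59, 2.59], [-0.33, 1.99], [-1.39, 1.29], [0.1, 2.45], [-1.04, 4.18], [0.21, 1.99], [-2.66, 2.66]. Speed limits (rad/s): [2.57, 2.57, 3.14, 3.14, 3.14, 3.14, 3.14].

### API

Orientations are given as a unit quaternion [x, y, z, w].
In Python, from bench import status, eyes, ticket gives the robot as it stands.
- The arm moves only by the tool step_arm, never from a script. Its argument "steps" is a list of rows, each a list of 4 numbers: the shift along the world's x, y, z in m, then the turn about the world's z in rad. In form: [[dx, dy, dz, turn], ...]. A call has 1 to 20 rows; each row shifts and turns the commanded pose from where the row before left it; what a row does not reach is not made up. A row lasts 1/10 s, in which the tool goes at most 50 mm and 8.59 degrees, less where a joint would pass 70% of its speed; a pose out of reach is approached as far as the arm can. A call with a gripper value outside its range is refused whole. "jaw" is the opening in per cent of the stroke, from 0 (shut) to 100 (fully open), set as the call begins (left out, the last holds). The fingers move at their own pace and stop on an object; the grip force is fixed at half the most. Time passes only in rows, so rows that do not move let the fingers close. It gives the time, the measured TCP pose, the force, the opening and the grip force at its end, in the units of the state.
- status.get_state(): the state, without advancing time (a new reading comes with each control period).
- eyes.grab_frame(name): name is "scene" or "top" or "wrist"; returns (picture, depth): 420x560x3 uint8, red, green, blue; 420x560 float32, m along the optical axis (not along the pixel's ray), 0 where there is no reading.
- eyes.get_calibration(name): a dict with "fx", "fy", "cx", "cy" (pixels), "extrinsics" (4x4, takes a point from world to camera coordinates). Camera axes: x right, y down, z forward; pixel columns grow to the right and rows downward; lengths in m; the calibration is good to about 2 mm. The wrist camera is an equidistant fisheye: a pixel r from the principal point sees the ray r / f radians off the axis. A picture is of the moment at which its call begins: read the wrist's pose just before it. get_calibration takes no time and is no camera call; for the wrist camera it gives the pose at the moment of the call.
- ticket.hand_in(): hands the job in; it is judged then, once.
The state is a dict: "t": time; "joints": joint angles; "dq": joint speeds; "tau": joint torques, N m; "tcp_pos": TCP position; "orientation": TCP orientation; "wrist_force": force on the tool from outside, world axes, zero at the start; "moment": the same for the moment, N m; "opening": opening from 0.0 (shut) to 1.0 (fully open); "finger_force": force on a finger pad.
Only numpy, scipy, OpenCV 4.12 (cv2) and the standard library are available. Lean on these libraries where they do the work, as an engineer would, in place of code of your own. Each camera call takes 0.05 s, during which the arm holds its last target. There are 200 camera calls.

### The job

The steel block with the two pilot holes lies behind the glass jar, the square tin and the small can on the wooden stand. First clear all three to the metal tray, standing, without moving the block; then, while they are still there, set the block down flat between the open jaws of the blue drill vice, its length along the jaws and in the middle of them. After that put jar, tin and can back upright, each in the middle of its own cork pad (jar on the large round one, tin on the square one, can on the small round one); never knock any of them over.

Things in the scene. Friction and masses are not known exactly. Their poses are not given: they have to be found in the camera images.
- jar: round glass screw-top jar of brass and steel hardware, 62 mm diameter from foot to lid top, 100 mm tall with its 18 mm high metal lid, about 0.32 kg. Origin: centre of its underside, z up; any yaw. Stands on pad_jar at the start. Grip it 75 mm above its foot (TCP), closing along the pad's x (neighbours stand close on either side along y).
- tin: square grey oil tin with steel seams, 56 x 56 mm (faces along its x and y), body 92 mm tall, black screw cap 22 mm diameter on top to 100 mm, about 0.28 kg. Origin: centre of its underside, z up. Stands on pad_tin at the start, nearly square to it. Grip it on two faces, 75 mm above its foot (TCP).
- can: small round steel can with a paper band, 48 mm diameter, 95 mm tall, about 0.22 kg. Origin: centre of its underside, z up. At the start it stands on pad_can. Grip about 75 mm above its foot (TCP).
- block: bright steel block, two dark pilot holes in its top, 30 (x) x 50 (y, its length) x 32 mm tall, 0.36 kg. Origin: centre of its underside. At the start it lies on the stand board (top at z = 0.015) behind the pads, about along the row; a rail 35 mm high runs about 60 mm behind it. Grip it by its ends (50 mm apart): in the vice the fingers then fit in the channel.
- pad_jar: large round cork pad, 70 mm diameter, 6 mm thick: the jar's own place. Fixed on a dark wooden stand board (top at z = 0.015); pad top at z = 0.021. Origin: centre of its underside. x points to the back of the stand (where the block lies), y along the row of pads, 80 mm apart; all three share one yaw; which is left, middle or right varies.
- pad_tin: square cork pad, 68 x 68 mm, 6 mm thick: the tin's own place. Position, yaw and origin as for pad_jar; top at z = 0.021.
- pad_can: small round cork pad, 54 mm diameter, 6 mm thick: the can's own place. Position, yaw and origin as for pad_jar; top at z = 0.021.
- tray: empty shallow aluminium tray, fixed on the bench to the left or right of the stand, the side area. 290 mm (x) x 130 mm (y) outside, rim 14 mm high and 5 mm thick, inner floor 5 mm above the bench. Origin: centre of its underside. Three things fit in a row along its x, 85 mm apart, gripped along its y.
- vice: blue drill vice, fixed across the stand from the tray, jaws open, nothing moves. Origin: at bench level below the middle of the space between the jaws. Jaws at +x and -x, faces 46 mm apart, 90 mm long (y), 22 mm thick, tops 50 mm above the bench; flat bed between them 22 mm above the bench, open at both y ends. Screw, its block and handle bar reach x = -0.14, 48 mm high.

How it is judged:
On the way, in this order (a step that is already met when the one before it is completed fails the run):
1. jar, tin and can all stand upright on the tray, and the block is still where it lay (x of jar in the frame of tray between -0.14 and 0.14 m and y of jar in the frame of tray between -0.06 and 0.06 m and z of jar in the frame of tray between -0.005 and 0.012 m and angle between each of jar, tin, can's own z axis and vertical below 0.1 rad and linear speed of each of jar, tin, can below 0.03 m/s and angular speed of each of jar, tin, can below 0.3 rad/s and x of tin in the frame of tray between -0.14 and 0.14 m and y of tin in the frame of tray between -0.06 and 0.06 m and z of tin in the frame of tray between -0.005 and 0.012 m and x of can in the frame of tray between -0.14 and 0.14 m and y of can in the frame of tray between -0.06 and 0.06 m and z of can in the frame of tray between -0.005 and 0.012 m and distance of block from where it was at the start of the episode below 0.02 m), for 0.2 s.
2. the block lies between the vice jaws while jar, tin and can still stand on the tray (x of block in the frame of vice between -0.012 and 0.012 m and y of block in the frame of vice between -0.015 and 0.015 m and z of block in the frame of vice between 0.017 and 0.028 m and angle between each of block, jar, tin, can's own z axis and vertical below 0.1 rad and angle between the y axis of block and the y axis of vice, either way round below 0.3 rad and linear speed of each of block, jar, tin, can below 0.03 m/s and angular speed of each of block, jar, tin, can below 0.3 rad/s and x of jar in the frame of tray between -0.14 and 0.14 m and y of jar in the frame of tray between -0.06 and 0.06 m and z of jar in the frame of tray between -0.005 and 0.012 m and x of tin in the frame of tray between -0.14 and 0.14 m and y of tin in the frame of tray between -0.06 and 0.06 m and z of tin in the frame of tray between -0.005 and 0.012 m and x of can in the frame of tray between -0.14 and 0.14 m and y of can in the frame of tray between -0.06 and 0.06 m and z of can in the frame of tray between -0.005 and 0.012 m), for 0.2 s.
At the end, for the whole second after the job is handed in: Jar, tin and can each stand upright (within 0.1 rad) on their own cork pad, centred within 12 mm; the block lies flat on the vice bed between the jaws, within 12 mm of the middle across and 15 mm along, its length along the jaws (within 0.3 rad); all at rest (horizontal distance between jar and pad_jar below 0.012 m and z of jar in the frame of pad_jar between 0.002 and 0.011 m and angle between each of jar, tin, can, block's own z axis and vertical below 0.1 rad and linear speed of each of jar, tin, can, block below 0.03 m/s and angular speed of each of jar, tin, can, block below 0.3 rad/s and horizontal distance between tin and pad_tin below 0.012 m and z of tin in the frame of pad_tin between 0.002 and 0.011 m and horizontal distance between can and pad_can below 0.012 m and z of can in the frame of pad_can between 0.002 and 0.011 m and x of block in the frame of vice between -0.012 and 0.012 m and y of block in the frame of vice between -0.015 and 0.015 m and z of block in the frame of vice between 0.017 and 0.028 m and angle between the y axis of block and the y axis of vice, either way round below 0.3 rad); the robot touches nothing.
It fails at once if jar, tin or can is knocked over (tilted by more than 0.5 rad) (angle between any of jar, tin, can's own z axis and vertical above 0.5 rad).
It also fails if it takes over 134 s, if anything falls off the work surface, if the arm or the gripper's body presses on something with over 40 N, if the wrist force passes 120 N, or if a joint passes its speed limit or range.

## Working session

There is one attempt and no reset: what is moved stays moved. The work goes in short steps, Python scripts to look and compute and a tool call to move; the robot and the scene stay as the last step left them, time stands still between calls to the robot, and variables do not carry over. Pictures are saved under pics/ and viewed, at most 14 in all, crops included, and the job is handed in when it is done.

Besides the shell and the picture viewer there is one more tool, called in YAML: its name, and indented under it one key for each argument. step_arm: Moves the arm, as the interface text tells. Its arguments: {"type":"object","properties":{"steps":{"type":"array"},"jaw":{"type":"number"}},"required":["steps"]}

```bash
mkdir -p pics; ls
cat > h.py <<'E'
import numpy as np, cv2
from bench import status, eyes, ticket
def snap(name,fn):
    c=eyes.get_calibration(name); p,d=eyes.grab_frame(name)
    cv2.imwrite(f'pics/{fn}.png',p[:,:,::-1]); np.savez(f'{fn}.npz',p=p,d=d,E=c['extrinsics'],k=[c['fx'],c['fy'],c['cx'],c['cy']])
    return p,d,c
def load(fn): return np.load(f'{fn}.npz')
def world(fn,u,v,z=None):
    f=load(fn);k=f['k'];E=f['E']
    r=np.array([(u-k[2])/k[0],(v-k[3])/k[1],1.]);R=E[:3,:3];o=-R.T@E[:3,3];w=R.T@r
    if z is None: return o+w*f['d'][int(v),int(u)]
    return o+w*(z-o[2])/w[2]
def cloud(fn):
    f=load(fn);k=f['k'];E=f['E'];d=f['d']
    v,u=np.mgrid[:d.shape[0],:d.shape[1]]
    P=np.stack([(u-k[2])/k[0]*d,(v-k[3])/k[1]*d,d],-1)
    return (P-E[:3,3])@E[:3,:3]
E
python3 - <<'E'
from h import *
for n in('top','scene'):
    p,d,c=snap(n,n+'0');print(n,c['fx'],np.round(-c['extrinsics'][:3,:3].T@c['extrinsics'][:3,3],3),(d==0).mean())
s=status.get_state();print(s['t'],s['tcp_pos'],s['orientation'],s['opening'])
E
```

```text
pics
top 487.83557740968195 [0.364 0.025 0.958] 0.004098639455782313
scene 389.62663017895454 [0.945 0.408 0.708] 0.004111394557823129
0.1 [ 0.23752341 -0.63130755  0.2490306 ] [ 9.83854729e-01  1.78966643e-01 -1.83422268e-04 -8.83237577e-04] 1.000000924113069
```

View pics/top0.png

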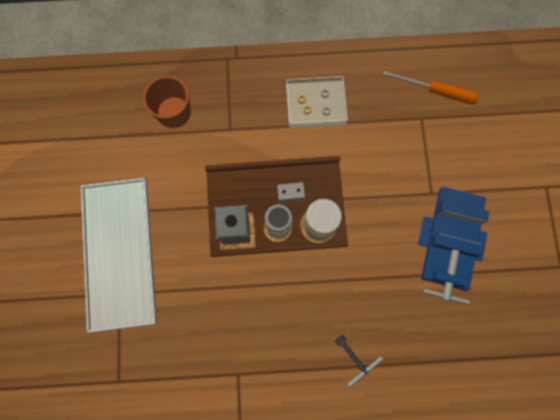

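View pics/scene0.png

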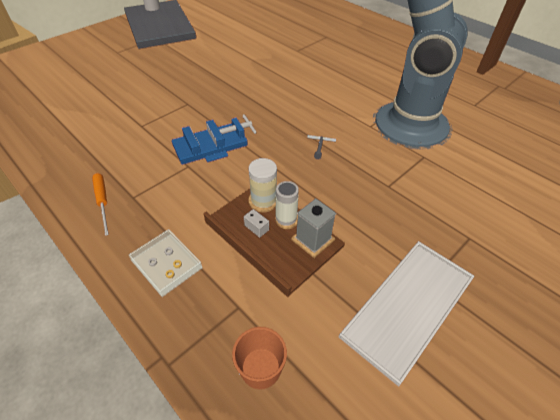

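The top view has +x up and +y left. The tin is at px (232,222), the can at (279,220), the jar at (323,217) and the block at (291,191). The tray is on the left at (118,255) and the vice on the right at (455,240). Next I'll measure with the depth cloud.

Run:
```python
from h import *
P=cloud('top0'); 
print('E',np.round(load('top0')['E'],3).tolist())
def roi(u0,u1,v0,v1,z0,z1):
    Q=P[v0:v1,u0:u1].reshape(-1,3);return Q[(Q[:,2]>z0)&(Q[:,2]<z1)]
def rect(n,Q):
    r=cv2.minAreaRect((Q[:,:2]*1000).astype(np.float32));
    print(n,len(Q),np.round(np.median(Q[:,2]),4),'rect',np.round(r[0],1),np.round(r[1],1),round(r[2],1),'mean',np.round(Q.mean(0)*1000,1))
rect('jar',roi(295,350,190,250,.11,.14))
rect('tin',roi(205,255,195,250,.105,.118))
rect('can',roi(260,297,195,250,.105,.135))
rect('block',roi(270,310,175,205,.04,.055))
rect('board',roi(200,355,150,260,.010,.0175))
rect('rail',roi(200,355,150,260,.03,.055) if 0 else roi(200,355,150,178,.03,.055))
rect('tray',roi(70,165,170,340,.003,.03)); rect('trayrim',roi(70,165,170,340,.010,.03))
rect('vice all',roi(410,500,180,310,.015,.08)); rect('vicetop',roi(410,500,180,310,.045,.06))
for u,v in[(340,237),(240,240),(120,250),(60,250),(460,225)]: print(u,v,np.round(P[v,u],3))
p=load('top0')['p']
a=cv2.resize(p[165:265,195:355],None,fx=5,fy=5,interpolation=2);cv2.imwrite('pics/c1.png',a[:,:,::-1])
b=cv2.resize(p[180:310,410:500],None,fx=4.6,fy=4.6,interpolation=2);
cv2.imwrite('pics/c2.png',b[:,:,::-1])
```

```text
E [[-0.06, -0.998, -0.005, 0.051], [-0.976, 0.06, -0.211, 0.556], [0.211, -0.008, -0.978, 0.86], [0.0, 0.0, 0.0, 1.0]]
jar 959 0.1194 rect [533.9 -64.9] [60.9 60.6] 75.2 mean [533.1 -64.5 119.3]
tin 894 0.1112 rect [536.2  98.6] [57.1 56.6] 1.0 mean [534.8  98.  111.3]
can 569 0.1149 rect [536.6  15.3] [46.  46.9] 86.0 mean [536.2  14.7 114.7]
block 407 0.0453 rect [601.9 -13.7] [30.6 49.9] 2.3 mean [601.3 -13.6  45.2]
board 7079 0.0136 rect [576.4  17.3] [171.6 270.1] 0.8 mean [587.5  18.6  13.6]
rail 668 0.0333 rect [665.4  18.3] [ 11.1 269.1] 0.9 mean [665.1  18.5  33.2]
tray 7217 0.0048 rect [510.6 337.3] [182.3 333.7] 89.3 mean [504.1 333.3   5.9]
trayrim 1053 0.0125 rect [507.5 332. ] [289.9 131.4] 3.7 mean [502.1 332.1  12.6]
vice all 4907 0.0228 rect [ 482.6 -322.3] [ 91.5 220.3] 71.6 mean [ 487.  -321.5   31.2]
vicetop 1326 0.0478 rect [ 470.8 -318.6] [ 90.7 175.1] 71.1 mean [ 495.2 -326.5   47.9]
340 237 [ 0.51  -0.105  0.011]
240 240 [0.509 0.088 0.058]
120 250 [0.512 0.329 0.005]
60 250 [ 0.52   0.449 -0.001]
460 225 [ 0.518 -0.339  0.02 ]
```

View pics/c1.png

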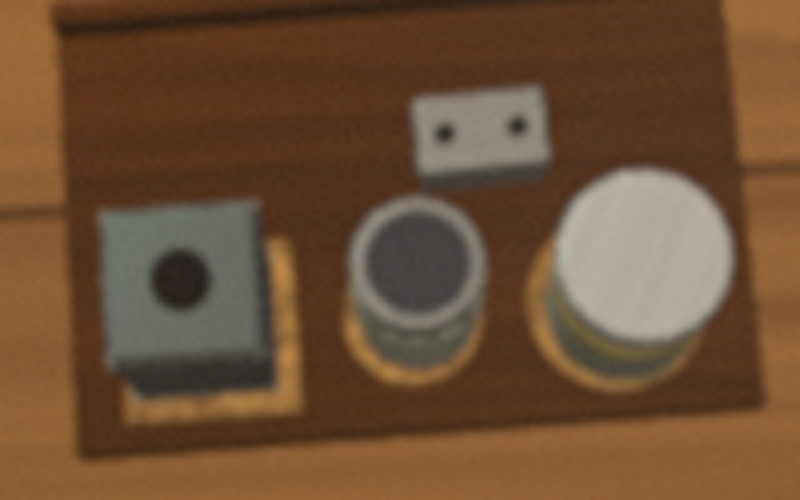

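View pics/c2.png

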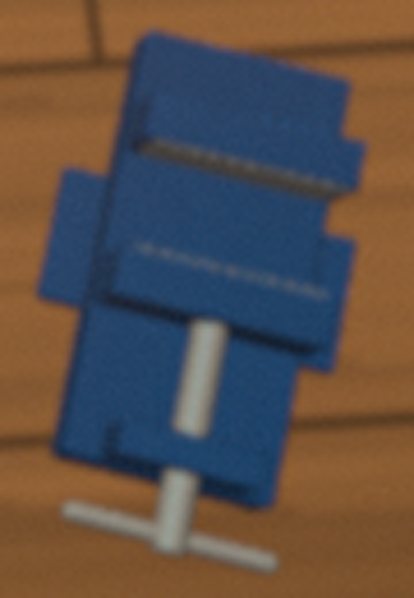

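The crops show the tin, can and jar each slightly off its pad, with the block behind the can and jar. The vice screw points to the bottom left, so the vice's +x is up and slightly right. Next I'll get the vice frame and cross-check the scene camera.

Run:
```python
from h import *
for fn in('top0','scene0'):
    P=cloud(fn).reshape(-1,3)
    def box(x0,x1,y0,y1,z0,z1):
        return P[(P[:,0]>x0)&(P[:,0]<x1)&(P[:,1]>y0)&(P[:,1]<y1)&(P[:,2]>z0)&(P[:,2]<z1)]
    def rect(n,Q):
        if len(Q)<5: print(n,'few');return
        r=cv2.minAreaRect((Q[:,:2]*1000).astype(np.float32));print(fn,n,len(Q),np.round(r[0],1),np.round(r[1],1),round(r[2],1),np.round(np.median(Q[:,2]),4))
    rect('jar',box(.48,.59,-.11,-.02,.113,.14));rect('tin',box(.48,.59,.05,.15,.106,.117));rect('can',box(.48,.59,-.02,.05,.106,.13))
    rect('block',box(.57,.64,-.06,.03,.042,.055)); rect('trayrim',box(.3,.7,.24,.42,.010,.022))
    Q=box(.33,.62,-.45,-.22,.042,.056); rect('jawtops',Q)
    a=np.deg2rad(-18.4);c=np.array([.51,-.335])
    R=np.array([[np.cos(a),np.sin(a)],[-np.sin(a),np.cos(a)]])
    q=(Q[:,:2]-c)@R.T*1000
    h=np.histogram(q[:,0],bins=np.arange(-140,80,4));print([(int(b),int(n)) for n,b in zip(*h) if n])
    for lo,hi in((-60,-15),(15,60)):
        s=q[(q[:,0]>lo)&(q[:,0]<hi)]
        if len(s)>20: print(lo,np.percentile(s,[2,98],axis=0).round(1).tolist()); rect('jaw',Q[(q[:,0]>lo)&(q[:,0]<hi)])
```

```text
top0 jar 947 [533.4 -65.5] [60.1 60.3] 85.6 0.1194
top0 tin 866 [536.1  98.4] [56.8 56.4] 0.7 0.1112
top0 can 568 [536.6  15.3] [46.  46.9] 86.0 0.1149
top0 block 389 [602.  -13.8] [30.3 49.9] 1.5 0.0454
top0 trayrim 1053 [507.5 332. ] [289.9 131.4] 3.7 0.0125
top0 jawtops 1567 [ 466.3 -317. ] [ 90.7 184.6] 71.2 0.0475
[(-140, 8), (-136, 6), (-132, 3), (-128, 1), (-124, 4), (-120, 6), (-116, 4), (-112, 5), (-108, 77), (-104, 73), (-100, 66), (-96, 66), (-92, 8), (-88, 5), (-84, 8), (-80, 6), (-76, 3), (-72, 1), (-68, 6), (-64, 5), (-60, 4), (-56, 4), (-52, 7), (-48, 54), (-44, 105), (-40, 105), (-36, 98), (-32, 103), (-28, 102), (-24, 40), (20, 78), (24, 98), (28, 98), (32, 99), (36, 101), (40, 97), (44, 13)]
-60 [[-49.3, -39.8], [-22.8, 47.2]]
top0 jaw 622 [ 472.9 -319.5] [90.9 36.6] 72.2 0.048
15 [[22.2, -39.5], [44.1, 47.3]]
top0 jaw 584 [ 542.7 -342.5] [89.6 23.6] 71.4 0.0478
scene0 jar 485 [535.6 -63.5] [61.  59.5] 46.2 0.1201
scene0 tin 557 [537.8  99.5] [57.7 56.9] 1.4 0.1122
scene0 can 354 [538.4  16.2] [47.8 46.5] 48.0 0.1153
scene0 block 262 [603.6 -12.9] [30.1 50.3] 2.5 0.0461
scene0 trayrim 1101 [509.  333.1] [291.6 129.9] 3.7 0.0132
scene0 jawtops 543 [ 467.7 -317. ] [ 95.9 183.5] 71.8 0.048
[(-140, 1), (-136, 3), (-132, 2), (-128, 1), (-124, 2), (-120, 2), (-116, 1), (-108, 13), (-104, 24), (-100, 20), (-96, 25), (-92, 10), (-88, 2), (-84, 1), (-80, 2), (-76, 4), (-72, 2), (-68, 2), (-64, 1), (-60, 3), (-56, 3), (-52, 2), (-48, 4), (-44, 29), (-40, 36), (-36, 33), (-32, 33), (-28, 34), (-24, 36), (20, 10), (24, 33), (28, 38), (32, 38), (36, 31), (40, 40), (44, 22)]
-60 [[-54.2, -37.9], [-21.6, 50.4]]
scene0 jaw 213 [ 473.3 -316.7] [91.  38.1] 71.3 0.0485
15 [[23.1, -37.2], [45.4, 50.2]]
scene0 jaw 212 [ 543.7 -342. ] [96.  23.2] 71.5 0.0485
```

step_arm:
  steps:
    - [0.01,0.02,0,0.04]
    - [0.02,0.035,0,0.08]
    - [0.02,0.045,0,0.12]
    - [0.02,0.045,0,0.12]
    - [0.02,0.045,0,0.12]
    - [0.02,0.045,0,0.12]
    - [0.02,0.045,0,0.12]
    - [0.02,0.045,0,0.1]
    - [0.02,0.045,0,0.1]
    - [0.02,0.045,0,0.1]
    - [0.02,0.045,0,0.1]
    - [0.02,0.045,0,0.1]
    - [0.02,0.045,0,0]
    - [0.02,0.045,0,0]
    - [0.02,0.045,0,0]
    - [0.01,0.035,0,0]
    - [0.005,0.025,0,0]
    - [0.002,0.015,0,0]

```text
t: 1.9
tcp_pos: [0.5446, 0.0862, 0.2497]
orientation: [0.703, 0.712, 0.0, -0.001]
wrist_force: [0.5, 0.2, 0.6]
opening: 0.999
finger_force: 0.0
```

step_arm:
  steps:
    - [-0.004,0.005,-0.01,0]
    - [-0.003,0.005,-0.02,0]
    - [0,0,-0.03,0]
    - [0,0,-0.03,0]
    - [0,0,-0.03,0]
    - [0,0,-0.02,0]
    - [0,0,-0.01,0]
    - [0,0,-0.004,0]
    - [0,0,0,0]
    - [0,0,0,0]

```text
t: 2.9
tcp_pos: [0.5384, 0.0933, 0.097]
orientation: [0.704, 0.71, 0.001, 0.001]
wrist_force: [-0.3, 0.2, 1.2]
opening: 1.003
finger_force: 0.0
```

step_arm:
  steps:
    - [0,0,0,0]
    - [0,0,0,0]
    - [0,0,0,0]
    - [0,0,0,0]
    - [0,0,0,0]
    - [0,0,0,0]
    - [0,0,0,0]
    - [0,0,0,0]
  jaw: 0

```text
t: 3.7
tcp_pos: [0.5378, 0.0933, 0.0969]
orientation: [0.704, 0.71, 0.0, 0.0]
wrist_force: [-2.8, -0.8, 5.9]
opening: 0.652
finger_force: 63.0
```

step_arm:
  steps:
    - [0,0,0.01,0]
    - [0,0,0.02,0]
    - [0,0,0.03,0]
    - [0,0,0.03,0]
    - [0,0.005,0.02,0.04]
    - [0.003,0.015,0.01,0.08]
    - [0.005,0.02,0,0.12]
    - [0.006,0.022,0,0.13]
    - [0.006,0.022,0,0.13]
    - [0.006,0.022,0,0.13]
    - [0.006,0.022,0,0.13]
    - [0.006,0.022,0,0.13]
    - [0.006,0.022,0,0.13]
    - [0.006,0.022,0,0.13]
    - [0.005,0.02,0,0.13]
    - [0.003,0.017,0,0.13]
    - [0.003,0.01,0,0.11]
    - [0,0.004,0,0.08]
    - [0,0,0,0.04]
    - [0,0,0,0]

```text
t: 5.7
tcp_pos: [0.5985, 0.3378, 0.2154]
orientation: [-0.039, 0.999, -0.0, -0.001]
wrist_force: [0.4, -0.1, -2.1]
opening: 0.644
finger_force: 64.6
```

step_arm:
  steps:
    - [0,0,-0.01,0]
    - [0,0,-0.025,0]
    - [0,0,-0.03,0]
    - [0,0,-0.03,0]
    - [0,0,-0.02,0]
    - [0,0,-0.01,0]
    - [0,0,-0.005,0]
    - [0,0,-0.003,0]
    - [0,0,-0.001,0]
    - [0,0,0,0]
    - [0,0,0,0]

```text
t: 6.8
tcp_pos: [0.5991, 0.3385, 0.083]
orientation: [-0.039, 0.999, 0.0, 0.001]
wrist_force: [-0.0, -0.5, -4.0]
opening: 0.647
finger_force: 64.6
```

step_arm:
  steps:
    - [0,0,0,0]
    - [0,0,0,0]
    - [0,0,0,0]
    - [0,0,0,0]
    - [0,0,0.003,0]
    - [0,0,0.01,0]
    - [0,0,0.025,0]
    - [0,0,0.035,0]
    - [0,0,0.035,0]
    - [0,0,0.02,0]
    - [0,0,0.004,0]
  jaw: 100

```text
t: 7.9
tcp_pos: [0.5995, 0.3397, 0.2183]
orientation: [-0.039, 0.999, 0.002, 0.003]
wrist_force: [0.0, -0.3, 0.3]
opening: 0.999
finger_force: 0.0
```

step_arm:
  steps:
    - [-0.001,-0.01,0,-0.06]
    - [-0.003,-0.018,0,-0.1]
    - [-0.005,-0.025,0,-0.13]
    - [-0.005,-0.025,0,-0.13]
    - [-0.005,-0.025,0,-0.13]
    - [-0.005,-0.025,0,-0.13]
    - [-0.005,-0.025,0,-0.13]
    - [-0.005,-0.025,0,-0.13]
    - [-0.005,-0.025,0,-0.13]
    - [-0.005,-0.025,0,-0.13]
    - [-0.005,-0.025,0,-0.13]
    - [-0.005,-0.025,0,-0.13]
    - [-0.005,-0.02,0,-0.1]
    - [-0.002,-0.015,0,-0.06]
    - [0,-0.008,0,0]
    - [0,0,0,0]
    - [0,0,0,0]

```text
t: 9.6
tcp_pos: [0.5379, 0.0182, 0.214]
orientation: [0.696, 0.718, 0.0, -0.0]
wrist_force: [0.5, -0.4, 0.2]
opening: 0.999
finger_force: 0.0
```

step_arm:
  steps:
    - [0,-0.002,-0.015,0]
    - [0,0,-0.03,0]
    - [0,0,-0.03,0]
    - [0,0,-0.025,0]
    - [0,0,-0.012,0]
    - [0,0,-0.005,0]
    - [0,0,0,0]
    - [0,0,0,0]

```text
t: 10.4
tcp_pos: [0.5385, 0.0156, 0.0979]
orientation: [0.697, 0.717, 0.001, 0.001]
wrist_force: [0.1, -0.2, 0.2]
opening: 1.0
finger_force: 0.0
```

step_arm:
  steps:
    - [0,0,0,0]
    - [0,0,0,0]
    - [0,0,0,0]
    - [0,0,0,0]
    - [0,0,0,0]
    - [0,0,0,0]
    - [0,0,0,0]
    - [0,0,0,0]
  jaw: 0

```text
t: 11.2
tcp_pos: [0.5381, 0.0152, 0.098]
orientation: [0.697, 0.717, 0.0, 0.001]
wrist_force: [-0.9, -1.0, 5.3]
opening: 0.552
finger_force: 61.1
```

step_arm:
  steps:
    - [0,0,0.01,0]
    - [0,0,0.02,0]
    - [0,0,0.03,0]
    - [0,0,0.03,0]
    - [0,0.005,0.02,0.05]
    - [-0.002,0.015,0.01,0.1]
    - [-0.002,0.025,0,0.13]
    - [-0.003,0.03,0,0.13]
    - [-0.003,0.03,0,0.13]
    - [-0.003,0.03,0,0.13]
    - [-0.003,0.03,0,0.13]
    - [-0.003,0.03,0,0.13]
    - [-0.003,0.03,0,0.13]
    - [-0.003,0.03,0,0.13]
    - [-0.003,0.025,0,0.13]
    - [-0.002,0.02,0,0.13]
    - [0,0.012,0,0.1]
    - [0,0.005,0,0.06]
    - [0,0,0,0]
    - [0,0,0,0]

```text
t: 13.2
tcp_pos: [0.5077, 0.3316, 0.2169]
orientation: [-0.033, 0.999, -0.0, -0.0]
wrist_force: [0.1, -0.6, -1.3]
opening: 0.544
finger_force: 61.9
```

step_arm:
  steps:
    - [0,0,-0.01,0]
    - [0,0,-0.025,0]
    - [0,0,-0.03,0]
    - [0,0,-0.03,0]
    - [0,0,-0.02,0]
    - [0,0,-0.01,0]
    - [0,0,-0.005,0]
    - [0,0,-0.002,0]
    - [0,0,0,0]
    - [0,0,0,0]

```text
t: 14.2
tcp_pos: [0.5082, 0.3327, 0.086]
orientation: [-0.034, 0.999, 0.0, 0.001]
wrist_force: [0.9, 0.4, -1.5]
opening: 0.544
finger_force: 61.9
```

step_arm:
  steps:
    - [0,0,-0.002,0]
    - [0,0,-0.0015,0]
    - [0,0,0,0]

```text
t: 14.5
tcp_pos: [0.508, 0.3324, 0.0821]
orientation: [-0.034, 0.999, 0.0, 0.0]
wrist_force: [-1.2, -1.3, 1.9]
opening: 0.545
finger_force: 62.2
```

step_arm:
  steps:
    - [0,0,0,0]
    - [0,0,0,0]
    - [0,0,0,0]
    - [0,0,0,0]
    - [0,0,0.003,0]
    - [0,0,0.01,0]
    - [0,0,0.025,0]
    - [0,0,0.035,0]
    - [0,0,0.035,0]
    - [0,0,0.02,0]
    - [0,0,0.006,0]
  jaw: 100

```text
t: 15.6
tcp_pos: [0.5083, 0.3336, 0.219]
orientation: [-0.034, 0.999, 0.001, 0.002]
wrist_force: [-0.4, 0.3, 0.6]
opening: 0.997
finger_force: 0.0
```

step_arm:
  steps:
    - [0,-0.012,0,-0.06]
    - [0.001,-0.022,0,-0.1]
    - [0.002,-0.03,0,-0.13]
    - [0.002,-0.03,0,-0.13]
    - [0.002,-0.03,0,-0.13]
    - [0.002,-0.03,0,-0.13]
    - [0.002,-0.03,0,-0.13]
    - [0.002,-0.03,0,-0.13]
    - [0.002,-0.03,0,-0.13]
    - [0.002,-0.03,0,-0.13]
    - [0.002,-0.03,0,-0.13]
    - [0.002,-0.03,0,-0.13]
    - [0.002,-0.03,0,-0.1]
    - [0.002,-0.016,0,-0.06]
    - [0.001,-0.01,0,0]
    - [0,-0.005,0,0]
    - [0,0,0,0]
    - [0,0,0,0]

```text
t: 17.4
tcp_pos: [0.5337, -0.0613, 0.2155]
orientation: [0.699, 0.715, 0.0, -0.0]
wrist_force: [0.2, 0.2, 0.6]
opening: 1.004
finger_force: 0.0
```

step_arm:
  steps:
    - [0.001,-0.003,-0.015,0]
    - [0,0,-0.03,0]
    - [0,0,-0.03,0]
    - [0,0,-0.025,0]
    - [0,0,-0.013,0]
    - [0,0,-0.006,0]
    - [0,0,0,0]
    - [0,0,0,0]

```text
t: 18.2
tcp_pos: [0.5355, -0.0656, 0.0974]
orientation: [0.7, 0.714, 0.001, 0.001]
wrist_force: [-0.2, 0.5, 0.1]
opening: 0.998
finger_force: 0.0
```

step_arm:
  steps:
    - [0,0,0,0]
    - [0,0,0,0]
    - [0,0,0,0]
    - [0,0,0,0]
    - [0,0,0,0]
    - [0,0,0,0]
    - [0,0,0,0]
    - [0,0,0,0]
  jaw: 0

```text
t: 19.0
tcp_pos: [0.5351, -0.0659, 0.0978]
orientation: [0.7, 0.714, 0.0, 0.001]
wrist_force: [-3.0, -0.1, 6.2]
opening: 0.716
finger_force: 64.0
```

step_arm:
  steps:
    - [0,0,0.01,0]
    - [0,0,0.02,0]
    - [0,0,0.03,0]
    - [0,0,0.03,0]
    - [-0.001,0.006,0.02,0.05]
    - [-0.005,0.019,0.01,0.1]
    - [-0.009,0.03,0,0.13]
    - [-0.01,0.036,0,0.13]
    - [-0.01,0.036,0,0.13]
    - [-0.01,0.036,0,0.13]
    - [-0.01,0.036,0,0.13]
    - [-0.01,0.036,0,0.13]
    - [-0.01,0.036,0,0.13]
    - [-0.01,0.036,0,0.13]
    - [-0.01,0.033,0,0.13]
    - [-0.009,0.025,0,0.13]
    - [-0.005,0.015,0,0.1]
    - [-0.002,0.01,0,0.06]
    - [0,0.003,0,0]
    - [0,0,0,0]

```text
t: 21.0
tcp_pos: [0.4237, 0.3269, 0.2165]
orientation: [-0.029, 1.0, -0.0, -0.0]
wrist_force: [0.2, -0.8, -4.2]
opening: 0.713
finger_force: 66.2
```

step_arm:
  steps:
    - [0,0,-0.01,0]
    - [0,0,-0.025,0]
    - [0,0,-0.03,0]
    - [0,0,-0.03,0]
    - [0,0,-0.02,0]
    - [0,0,-0.01,0]
    - [0,0,-0.005,0]
    - [0,0,-0.002,0]
    - [0,0,0,0]
    - [0,0,0,0]

```text
t: 22.0
tcp_pos: [0.4242, 0.3277, 0.0854]
orientation: [-0.029, 1.0, 0.001, 0.001]
wrist_force: [-0.3, 0.1, -4.1]
opening: 0.717
finger_force: 66.2
```

step_arm:
  steps:
    - [0,0,-0.002,0]
    - [0,0,-0.0015,0]
    - [0,0,0,0]

```text
t: 22.3
tcp_pos: [0.4241, 0.3275, 0.0818]
orientation: [-0.029, 1.0, -0.0, 0.001]
wrist_force: [-0.8, -2.6, 2.7]
opening: 0.714
finger_force: 66.6
```

step_arm:
  steps:
    - [0,0,0,0]
    - [0,0,0,0]
    - [0,0,0,0]
    - [0,0,0,0]
    - [0,0,0.003,0]
    - [0,0,0.01,0]
    - [0,0,0.025,0]
    - [0,0,0.035,0]
    - [0,0,0.035,0]
    - [0,0,0.02,0]
    - [0,0,0.006,0]
    - [0,0,0,0]
  jaw: 100

```text
t: 23.5
tcp_pos: [0.424, 0.3273, 0.2159]
orientation: [-0.029, 1.0, 0.0, 0.001]
wrist_force: [-1.1, -1.0, -0.4]
opening: 1.0
finger_force: 0.0
```

Run:
```python
from h import *
snap('top','top1');snap('scene','scene1')
print(status.get_state()['t'])
```

```text
23.6
```

View pics/top1.png

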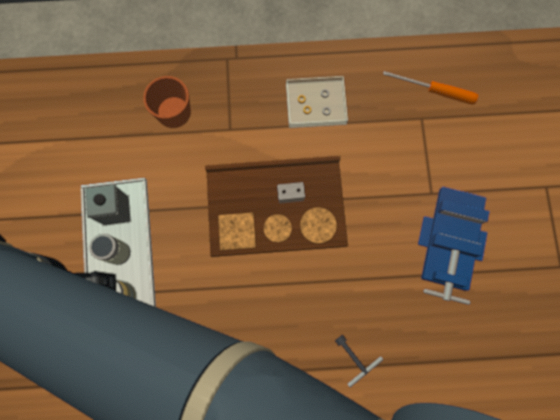

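View pics/scene1.png

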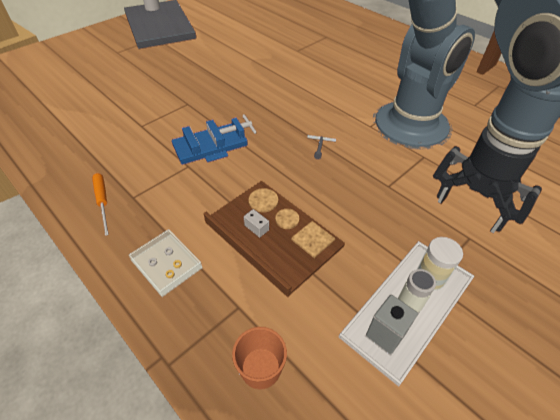

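All three stand on the tray, the block hasn't moved, and the pads are clear. In the top view they are at (237,231), (278,228) and (319,225). Next I'll measure the pads by colour in both cameras.

Run:
```python
from h import *
for fn in('top1','scene1'):
    f=load(fn);p=f['p'];P=cloud(fn)
    hsv=cv2.cvtColor(p,cv2.COLOR_RGB2HSV)
    m=(P[...,0]>.47)&(P[...,0]<.585)&(P[...,1]>-.13)&(P[...,1]<.15)&(hsv[...,2]>125)&(hsv[...,1]>70)
    m=cv2.morphologyEx(m.astype(np.uint8),cv2.MORPH_OPEN,np.ones((3,3)));m=cv2.morphologyEx(m,cv2.MORPH_CLOSE,np.ones((5,5)))
    n,l,st,ce=cv2.connectedComponentsWithStats(m)
    for i in range(1,n):
        if st[i,4]<150: continue
        v,u=np.nonzero(l==i); X=np.array([world(fn,a,b,.0205)[:2] for a,b in zip(u,v)])*1000
        r=cv2.minAreaRect(X.astype(np.float32));print(fn,len(u),np.round(r[0],1),np.round(r[1],1),round(r[2],1),'mean',X.mean(0).round(1))
    Q=P.reshape(-1,3);Q=Q[(Q[:,0]>.57)&(Q[:,0]<.64)&(Q[:,1]>-.06)&(Q[:,1]<.03)&(Q[:,2]>.042)&(Q[:,2]<.055)]
    r=cv2.minAreaRect((Q[:,:2]*1000).astype(np.float32));print('block',np.round(r[0],1),r[1],r[2])
```

```text
top1 1627 [522.3  10.3] [110.1 273.3] 0.3 mean [484.5 -10.5]
top1 1015 [535.4 -62.8] [70.4 67.6] 86.5 mean [535.6 -62.5]
top1 1223 [533.9  97. ] [68.7 69.3] 0.4 mean [533.7  97. ]
top1 609 [534.2  16.6] [52.7 51.5] 86.5 mean [534.3  17.2]
block [601.7 -13.7] (31.021181106567383, 49.77576446533203) 1.813425898551941
scene1 2511 [528.5  22.5] [ 91.6 270. ] 0.4 mean [526.6  28.3]
block [602.8 -12.9] (31.20374870300293, 51.231204986572266) 1.6653754711151123
```

step_arm:
  steps:
    - [0.005,-0.01,0,0]
    - [0.008,-0.018,0,0]
    - [0.012,-0.025,0,0]
    - [0.015,-0.03,0,-0.02]
    - [0.015,-0.03,0,0]
    - [0.015,-0.03,0,0]
    - [0.015,-0.03,0,0]
    - [0.015,-0.03,0,0]
    - [0.015,-0.03,0,0]
    - [0.015,-0.03,0,0]
    - [0.015,-0.03,0,0]
    - [0.012,-0.025,0,0]
    - [0.01,-0.02,0,0]
    - [0.007,-0.015,0,0]
    - [0.003,-0.006,0,0]
    - [0,0,0,0]
    - [0,0,0,0]

```text
t: 25.3
tcp_pos: [0.6001, -0.0305, 0.215]
orientation: [-0.02, 1.0, 0.0, -0.0]
wrist_force: [-0.6, -0.0, -0.4]
opening: 1.001
finger_force: 0.0
```

step_arm:
  steps:
    - [0.001,0.009,-0.015,0]
    - [0.001,0.008,-0.03,0]
    - [0,0,-0.035,0]
    - [0,0,-0.035,0]
    - [0,0,-0.03,0]
    - [0,0,-0.015,0]
    - [0,0,-0.008,0]
    - [0,0,-0.004,0]
    - [0,0,0,0]
    - [0,0,0,0]

```text
t: 26.3
tcp_pos: [0.6035, -0.0146, 0.0443]
orientation: [-0.019, 1.0, 0.0, 0.001]
wrist_force: [0.2, -0.3, -0.4]
opening: 0.997
finger_force: 0.0
```

step_arm:
  steps:
    - [-0.001,0.001,-0.003,0]
    - [0,0,0,0]
    - [0,0,0,0]

```text
t: 26.6
tcp_pos: [0.6018, -0.0138, 0.0403]
orientation: [-0.019, 1.0, -0.0, 0.0]
wrist_force: [-0.1, 0.6, -0.8]
opening: 1.0
finger_force: 0.0
```

step_arm:
  steps:
    - [0,0,0,0]
    - [0,0,0,0]
    - [0,0,0,0]
    - [0,0,0,0]
    - [0,0,0,0]
    - [0,0,0,0]
    - [0,0,0,0]
    - [0,0,0,0]
    - [0,0,0,0]
  jaw: 0

```text
t: 27.5
tcp_pos: [0.6021, -0.0136, 0.0405]
orientation: [-0.019, 1.0, 0.0, 0.0]
wrist_force: [-0.2, -0.2, 4.3]
opening: 0.572
finger_force: 64.6
```

step_arm:
  steps:
    - [0,0,0.01,0]
    - [0,0,0.025,0]
    - [0,0,0.035,0]
    - [0,-0.005,0.03,0]
    - [-0.004,-0.015,0.02,-0.03]
    - [-0.007,-0.025,0,-0.04]
    - [-0.009,-0.03,0,-0.05]
    - [-0.009,-0.03,0,-0.05]
    - [-0.009,-0.03,0,-0.05]
    - [-0.009,-0.03,0,-0.05]
    - [-0.009,-0.03,0,-0.05]
    - [-0.009,-0.03,0,-0.04]
    - [-0.009,-0.03,0,0]
    - [-0.008,-0.025,0,0]
    - [-0.005,-0.02,0,0]
    - [-0.003,-0.012,0,0]
    - [0,-0.005,0,0]
    - [0,0,0,0]
    - [0,0,0,0]

```text
t: 29.4
tcp_pos: [0.5122, -0.3291, 0.16]
orientation: [0.159, 0.987, 0.001, -0.0]
wrist_force: [-0.1, 0.4, -3.5]
opening: 0.568
finger_force: 63.8
```

step_arm:
  steps:
    - [-0.0005,-0.002,-0.01,0]
    - [0,0,-0.02,0]
    - [0,0,-0.025,0]
    - [0,0,-0.02,0]
    - [0,0,-0.015,0]
    - [0,0,-0.01,0]
    - [0,0,-0.005,0]
    - [0,0,0,0]
    - [0,0,0,0]

```text
t: 30.3
tcp_pos: [0.5119, -0.3329, 0.0558]
orientation: [0.16, 0.987, -0.0, 0.001]
wrist_force: [0.1, -0.5, -3.1]
opening: 0.571
finger_force: 63.9
```

step_arm:
  steps:
    - [0,0.001,-0.004,0]
    - [0,0.0005,-0.003,0]
    - [0,0,-0.001,0]
    - [0,0,0,0]
    - [0,0,0,0]

```text
t: 30.8
tcp_pos: [0.5112, -0.3312, 0.0475]
orientation: [0.16, 0.987, -0.0, -0.0]
wrist_force: [-2.0, 0.5, 1.9]
opening: 0.572
finger_force: 64.3
```

step_arm:
  steps:
    - [0,0,0,0]
    - [0,0,0,0]
    - [0,0,0,0]
    - [0,0,0,0]
    - [0,0,0.003,0]
    - [0,0,0.01,0]
    - [0,0,0.025,0]
    - [0,0,0.035,0]
    - [0,0,0.04,0]
    - [0,0,0.04,0]
    - [0,0,0.02,0]
    - [0,0.005,0.005,0]
  jaw: 100

```text
t: 32.0
tcp_pos: [0.5126, -0.327, 0.2287]
orientation: [0.161, 0.987, -0.001, 0.003]
wrist_force: [-0.7, 0.5, -0.3]
opening: 0.998
finger_force: 0.0
```

step_arm:
  steps:
    - [0,0.015,0,0]
    - [0,0.025,0,0]
    - [0,0.035,0,0.05]
    - [0,0.04,0,0.05]
    - [0,0.04,0,0.05]
    - [0,0.04,0,0.05]
    - [0,0.04,0,0.05]
    - [0,0.04,0,0.05]
    - [0,0.04,0,0.05]
    - [0,0.035,0,0.04]
    - [0,0.025,0,0]
    - [0,0.015,0,0]
    - [0,0,0,0]
    - [0,0,0,0]

```text
t: 33.4
tcp_pos: [0.51, 0.0636, 0.2238]
orientation: [-0.035, 0.999, -0.0, -0.001]
wrist_force: [-0.5, -0.2, 0.2]
opening: 1.0
finger_force: 0.0
```

Run:
```python
from h import *
print(status.get_state()['tcp_pos'])
p,_,_=snap('top','top2');q,_,_=snap('scene','scene2')
a=cv2.resize(p[170:320,400:510],(352,480));b=cv2.resize(q[110:170,165:265],(440,264));
o=np.zeros((480,795,3),np.uint8);o[:,:352]=a;o[:264,355:]=b;cv2.imwrite('pics/v2.png',o[:,:,::-1])
for fn in('top2','scene2'):
    P=cloud(fn).reshape(-1,3)
    a=np.deg2rad(-18.4);R=np.array([[np.cos(a),np.sin(a)],[-np.sin(a),np.cos(a)]])
    q=np.c_[(P[:,:2]-[.5115,-.331])@R.T*1000,P[:,2]*1000]
    m=(abs(q[:,0])<20)&(abs(q[:,1])<40)&(q[:,2]>46)&(q[:,2]<60)
    r=cv2.minAreaRect(q[m][:,:2].astype(np.float32));print(m.sum(),np.round(r[0],1),np.round(r[1],1),r[2],np.median(q[m][:,2]))
    for n,(x,y) in dict(jar=(.424,.327),can=(.508,.3325),tin=(.593,.338)).items():
        Q=P[(np.hypot(P[:,0]-x,P[:,1]-y)<.042)&(P[:,2]>.085)&(P[:,2]<.11)]
        if n=='tin': Q=Q[Q[:,2]<.099]
        if n=='jar': Q=Q[Q[:,2]>.095]
        if len(Q)>10: r=cv2.minAreaRect((Q[:,:2]*1000).astype(np.float32));print(fn,n,np.round(r[0],1),np.round(r[1],1),round(r[2],1),np.median(Q[:,2]))
```

```text
[0.51002669 0.06364054 0.22383769]
434 [-0.2 -0.2] [30.3 50.9] 0.36698317527770996 52.1860457239014
top2 jar [421.9 324.9] [61.1 60.8] 36.1 0.1036379846438818
top2 can [507.5 330. ] [47.  46.7] 15.2 0.09883331384049376
top2 tin [592.9 336. ] [57.3 57.3] 4.3 0.09514197496893295
157 [1.2 1.4] [50.8 30. ] 89.52506256103516 52.621803976426875
scene2 jar [423.7 326.9] [60.3 61.4] 88.0 0.10447876215263836
scene2 can [509.6 331.9] [46.8 46.9] 42.2 0.09973311794617021
scene2 tin [594.6 336.6] [57.5 56.6] 4.8 0.09627842032976044
```

View pics/v2.png

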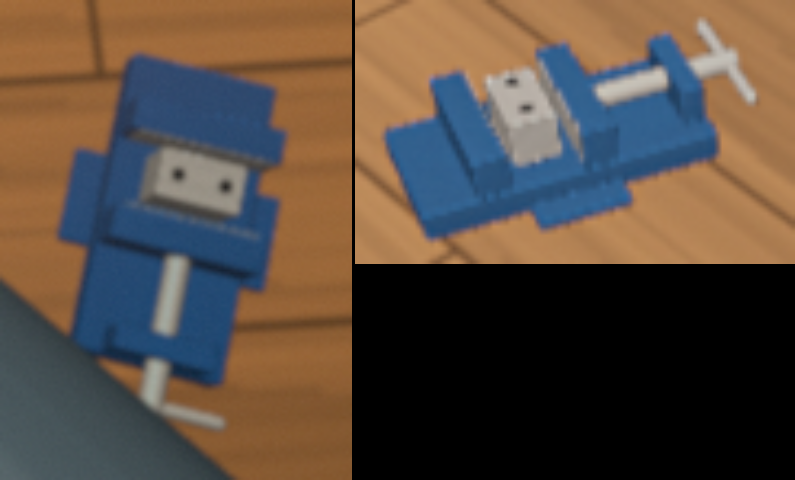

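The block sits flat and centred in the vice. Now the returns, starting with the jar.

step_arm:
  steps:
    - [-0.003,0.01,0,0]
    - [-0.006,0.02,0,0]
    - [-0.009,0.028,0,0]
    - [-0.01,0.03,0,0]
    - [-0.01,0.03,0,0]
    - [-0.01,0.03,0,0]
    - [-0.01,0.03,0,0]
    - [-0.01,0.03,0,0]
    - [-0.008,0.024,0,0]
    - [-0.006,0.018,0,0]
    - [-0.003,0.01,0,0]
    - [-0.001,0.003,0,0]
    - [0,0,0,0]
    - [0,0,0,0]

```text
t: 34.9
tcp_pos: [0.4258, 0.3256, 0.2248]
orientation: [-0.033, 0.999, -0.0, -0.0]
wrist_force: [0.3, -0.5, 0.6]
opening: 0.997
finger_force: 0.0
```

step_arm:
  steps:
    - [-0.002,0.001,-0.015,0]
    - [0,0,-0.03,0]
    - [0,0,-0.035,0]
    - [0,0,-0.03,0]
    - [0,0,-0.02,0]
    - [0,0,-0.009,0]
    - [0,0,-0.003,0]
    - [0,0,0,0]
    - [0,0,0,0]

```text
t: 35.8
tcp_pos: [0.4237, 0.3282, 0.0839]
orientation: [-0.034, 0.999, 0.001, 0.001]
wrist_force: [-0.3, 0.2, -0.1]
opening: 0.996
finger_force: 0.0
```

step_arm:
  steps:
    - [0,0,0,0]
    - [0,0,0,0]
    - [0,0,0,0]
    - [0,0,0,0]
    - [0,0,0,0]
    - [0,0,0,0]
    - [0,0,0,0]
    - [0,0,0,0]
  jaw: 0

```text
t: 36.6
tcp_pos: [0.4237, 0.3277, 0.0841]
orientation: [-0.034, 0.999, -0.0, 0.001]
wrist_force: [-0.1, -2.2, 6.1]
opening: 0.715
finger_force: 63.9
```

step_arm:
  steps:
    - [0,0,0.01,0]
    - [0,0,0.025,0]
    - [0,0,0.035,0]
    - [0,0,0.035,0]
    - [0.001,-0.006,0.025,-0.05]
    - [0.005,-0.018,0.01,-0.1]
    - [0.009,-0.03,0,-0.13]
    - [0.01,-0.036,0,-0.13]
    - [0.01,-0.036,0,-0.13]
    - [0.01,-0.036,0,-0.13]
    - [0.01,-0.036,0,-0.13]
    - [0.01,-0.036,0,-0.13]
    - [0.01,-0.036,0,-0.13]
    - [0.01,-0.036,0,-0.13]
    - [0.01,-0.033,0,-0.13]
    - [0.009,-0.025,0,-0.13]
    - [0.005,-0.015,0,-0.11]
    - [0.002,-0.008,0,-0.06]
    - [0,-0.002,0,0]
    - [0,0,0,0]

```text
t: 38.6
tcp_pos: [0.5337, -0.0609, 0.223]
orientation: [0.7, 0.714, -0.0, -0.0]
wrist_force: [-0.2, 0.2, -3.9]
opening: 0.712
finger_force: 66.4
```

step_arm:
  steps:
    - [0.001,-0.001,-0.015,0]
    - [0.001,0,-0.025,0]
    - [0,0,-0.03,0]
    - [0,0,-0.025,0]
    - [0,0,-0.014,0]
    - [0,0,-0.007,0]
    - [0,0,-0.003,0]
    - [0,0,0,0]
    - [0,0,0,0]

```text
t: 39.5
tcp_pos: [0.537, -0.0622, 0.105]
orientation: [0.7, 0.714, 0.001, 0.001]
wrist_force: [0.3, 0.2, -3.5]
opening: 0.708
finger_force: 66.4
```

step_arm:
  steps:
    - [-0.001,0,-0.002,0]
    - [0,0,-0.002,0]
    - [0,0,-0.001,0]
    - [0,0,0,0]

```text
t: 39.9
tcp_pos: [0.5354, -0.0624, 0.1001]
orientation: [0.7, 0.714, -0.0, 0.0]
wrist_force: [-2.5, -0.9, 4.8]
opening: 0.706
finger_force: 67.1
```

step_arm:
  steps:
    - [0,0,0,0]
    - [0,0,0,0]
    - [0,0,0,0]
    - [0,0,0,0]
    - [0,0,0.003,0]
    - [0,0,0.01,0]
    - [0,0,0.025,0]
    - [0,0,0.035,0]
    - [0,0,0.03,0]
    - [0,0,0.017,0]
    - [0,0,0.005,0]
  jaw: 100

```text
t: 41.0
tcp_pos: [0.5365, -0.0621, 0.227]
orientation: [0.7, 0.714, 0.001, 0.002]
wrist_force: [-0.6, -0.2, -0.1]
opening: 1.002
finger_force: 0.0
```

step_arm:
  steps:
    - [0,0.01,0,0.06]
    - [-0.001,0.02,0,0.1]
    - [-0.002,0.03,0,0.13]
    - [-0.002,0.03,0,0.13]
    - [-0.002,0.03,0,0.13]
    - [-0.002,0.03,0,0.13]
    - [-0.002,0.03,0,0.13]
    - [-0.002,0.03,0,0.13]
    - [-0.002,0.03,0,0.13]
    - [-0.002,0.03,0,0.13]
    - [-0.002,0.03,0,0.13]
    - [-0.002,0.03,0,0.13]
    - [-0.002,0.03,0,0.1]
    - [-0.002,0.018,0,0.06]
    - [-0.001,0.01,0,0]
    - [0,0.004,0,0]
    - [0,0,0,0]
    - [0,0,0,0]

```text
t: 42.8
tcp_pos: [0.5097, 0.3285, 0.2238]
orientation: [-0.033, 0.999, -0.001, -0.0]
wrist_force: [-0.4, -0.5, -0.2]
opening: 0.997
finger_force: 0.0
```

step_arm:
  steps:
    - [-0.001,0.003,-0.015,0]
    - [0,0,-0.03,0]
    - [0,0,-0.035,0]
    - [0,0,-0.03,0]
    - [0,0,-0.02,0]
    - [0,0,-0.009,0]
    - [0,0,-0.003,0]
    - [0,0,0,0]
    - [0,0,0,0]

```text
t: 43.7
tcp_pos: [0.5087, 0.3333, 0.0831]
orientation: [-0.034, 0.999, 0.001, 0.001]
wrist_force: [0.4, 0.0, 0.8]
opening: 0.998
finger_force: 0.0
```

step_arm:
  steps:
    - [0,0,0,0]
    - [0,0,0,0]
    - [0,0,0,0]
    - [0,0,0,0]
    - [0,0,0,0]
    - [0,0,0,0]
    - [0,0,0,0]
    - [0,0,0,0]
  jaw: 0

```text
t: 44.5
tcp_pos: [0.5085, 0.3328, 0.0828]
orientation: [-0.034, 0.999, -0.0, 0.0]
wrist_force: [-0.8, -1.0, 5.9]
opening: 0.55
finger_force: 61.2
```

step_arm:
  steps:
    - [0,0,0.01,0]
    - [0,0,0.025,0]
    - [0,0,0.035,0]
    - [0,0,0.035,0]
    - [0,-0.005,0.025,-0.05]
    - [0.001,-0.015,0.01,-0.1]
    - [0.002,-0.025,0,-0.13]
    - [0.003,-0.029,0,-0.13]
    - [0.003,-0.029,0,-0.13]
    - [0.003,-0.029,0,-0.13]
    - [0.003,-0.029,0,-0.13]
    - [0.003,-0.029,0,-0.13]
    - [0.003,-0.029,0,-0.13]
    - [0.003,-0.029,0,-0.13]
    - [0.002,-0.027,0,-0.13]
    - [0.001,-0.02,0,-0.13]
    - [0,-0.012,0,-0.11]
    - [0,-0.007,0,-0.06]
    - [0,-0.001,0,0]
    - [0,0,0,0]

```text
t: 46.5
tcp_pos: [0.535, 0.0181, 0.2221]
orientation: [0.7, 0.714, 0.0, -0.0]
wrist_force: [0.4, 0.2, -1.2]
opening: 0.548
finger_force: 61.8
```

step_arm:
  steps:
    - [0,0,-0.015,0]
    - [0,0,-0.025,0]
    - [0,0,-0.03,0]
    - [0,0,-0.025,0]
    - [0,0,-0.014,0]
    - [0,0,-0.007,0]
    - [0,0,-0.003,0]
    - [0,0,0,0]
    - [0,0,0,0]

```text
t: 47.4
tcp_pos: [0.536, 0.0179, 0.104]
orientation: [0.7, 0.714, 0.001, 0.001]
wrist_force: [-0.1, -0.2, -1.2]
opening: 0.548
finger_force: 61.9
```

step_arm:
  steps:
    - [0,0,-0.002,0]
    - [0,0,-0.0015,0]
    - [0,0,-0.001,0]
    - [0,0,0,0]

```text
t: 47.8
tcp_pos: [0.5353, 0.0177, 0.0988]
orientation: [0.7, 0.714, 0.0, 0.0]
wrist_force: [-0.8, -1.0, 0.4]
opening: 0.551
finger_force: 62.3
```

step_arm:
  steps:
    - [0,0,0,0]
    - [0,0,0,0]
    - [0,0,0,0]
    - [0,0,0,0]
    - [0,0,0.003,0]
    - [0,0,0.01,0]
    - [0,0,0.025,0]
    - [0,0,0.035,0]
    - [0,0,0.03,0]
    - [0,0,0.017,0]
    - [0,0,0.005,0]
  jaw: 100

```text
t: 48.9
tcp_pos: [0.5364, 0.0181, 0.2265]
orientation: [0.7, 0.714, 0.002, 0.002]
wrist_force: [-0.1, -1.0, -0.6]
opening: 1.0
finger_force: 0.0
```

step_arm:
  steps:
    - [0.001,0.01,0,0.06]
    - [0.003,0.016,0,0.1]
    - [0.005,0.025,0,0.13]
    - [0.005,0.025,0,0.13]
    - [0.005,0.025,0,0.13]
    - [0.005,0.025,0,0.13]
    - [0.005,0.025,0,0.13]
    - [0.005,0.025,0,0.13]
    - [0.005,0.025,0,0.13]
    - [0.005,0.025,0,0.13]
    - [0.005,0.025,0,0.13]
    - [0.005,0.025,0,0.13]
    - [0.003,0.02,0,0.11]
    - [0.001,0.014,0,0.06]
    - [0,0.007,0,0]
    - [0,0.002,0,0]
    - [0,0,0,0]
    - [0,0,0,0]

```text
t: 50.7
tcp_pos: [0.5935, 0.3357, 0.2234]
orientation: [-0.038, 0.999, -0.001, 0.0]
wrist_force: [0.3, -0.7, 0.9]
opening: 1.002
finger_force: 0.0
```

step_arm:
  steps:
    - [0,0.001,-0.015,0]
    - [0,0,-0.03,0]
    - [0,0,-0.035,0]
    - [0,0,-0.03,0]
    - [0,0,-0.02,0]
    - [0,0,-0.009,0]
    - [0,0,-0.003,0]
    - [0,0,0,0]
    - [0,0,0,0]

```text
t: 51.6
tcp_pos: [0.5938, 0.3385, 0.0831]
orientation: [-0.039, 0.999, 0.001, 0.001]
wrist_force: [0.0, 0.3, -0.3]
opening: 1.002
finger_force: 0.0
```

step_arm:
  steps:
    - [0,0,0,0]
    - [0,0,0,0]
    - [0,0,0,0]
    - [0,0,0,0]
    - [0,0,0,0]
    - [0,0,0,0]
    - [0,0,0,0]
    - [0,0,0,0]
  jaw: 0

```text
t: 52.4
tcp_pos: [0.5938, 0.3377, 0.0826]
orientation: [-0.039, 0.999, 0.0, 0.001]
wrist_force: [-0.7, -1.6, 6.4]
opening: 0.648
finger_force: 64.8
```

step_arm:
  steps:
    - [0,0,0.01,0]
    - [0,0,0.025,0]
    - [0,0,0.035,0]
    - [0,0,0.035,0]
    - [0,-0.004,0.025,-0.05]
    - [-0.003,-0.012,0.01,-0.1]
    - [-0.005,-0.02,0,-0.13]
    - [-0.006,-0.022,0,-0.13]
    - [-0.006,-0.022,0,-0.13]
    - [-0.006,-0.022,0,-0.13]
    - [-0.006,-0.022,0,-0.13]
    - [-0.006,-0.022,0,-0.13]
    - [-0.006,-0.022,0,-0.13]
    - [-0.006,-0.022,0,-0.13]
    - [-0.005,-0.02,0,-0.13]
    - [-0.003,-0.015,0,-0.13]
    - [-0.002,-0.01,0,-0.11]
    - [0,-0.004,0,-0.08]
    - [0,-0.001,0,0]
    - [0,0,0,0]

```text
t: 54.4
tcp_pos: [0.5327, 0.098, 0.2213]
orientation: [0.703, 0.711, -0.0, -0.0]
wrist_force: [-0.4, 0.7, -3.8]
opening: 0.648
finger_force: 64.6
```

step_arm:
  steps:
    - [0.001,0,-0.015,0]
    - [0.001,0,-0.025,0]
    - [0,0,-0.03,0]
    - [0,0,-0.025,0]
    - [0,0,-0.014,0]
    - [0,0,-0.007,0]
    - [0,0,-0.003,0]
    - [0,0,0,0]
    - [0,0,0,0]

```text
t: 55.3
tcp_pos: [0.536, 0.098, 0.1035]
orientation: [0.704, 0.71, 0.001, 0.001]
wrist_force: [-0.0, 1.1, -2.8]
opening: 0.648
finger_force: 64.5
```

step_arm:
  steps:
    - [0,0,-0.002,0]
    - [0,0,-0.0015,0]
    - [0,0,-0.001,0]
    - [0,0,0,0]

```text
t: 55.7
tcp_pos: [0.5354, 0.0977, 0.0986]
orientation: [0.704, 0.71, 0.0, 0.0]
wrist_force: [-1.5, -0.2, 2.6]
opening: 0.647
finger_force: 64.9
```

Contact. I'll release, lift, move aside and check.

step_arm:
  steps:
    - [0,0,0,0]
    - [0,0,0,0]
    - [0,0,0,0]
    - [0,0,0,0]
    - [0,0,0.003,0]
    - [0,0,0.01,0]
    - [0,0,0.025,0]
    - [0,0,0.035,0]
    - [0,0,0.03,0]
    - [0,0,0.017,0]
    - [0,0.01,0.005,0]
    - [0,0.025,0,0]
    - [0,0.035,0,0]
    - [0,0.035,0,0]
    - [0,0.035,0,0]
    - [0,0.035,0,0]
    - [0,0.025,0,0]
    - [0,0.01,0,0]
    - [0,0,0,0]
    - [0,0,0,0]
  jaw: 100

```text
t: 57.7
tcp_pos: [0.5353, 0.3064, 0.2225]
orientation: [0.704, 0.71, -0.001, 0.0]
wrist_force: [-0.2, 0.4, 0.2]
opening: 1.002
finger_force: 0.0
```

Run:
```python
from h import *
snap('top','top3');snap('scene','scene3')
for fn in('top3','scene3'):
    P=cloud(fn).reshape(-1,3)
    for n,x,y,z0,z1 in(('jar',.536,-.062,.113,.13),('can',.535,.0175,.106,.13),('tin',.5345,.0975,.104,.1165),('block',.5115,-.331,.049,.06)):
        Q=P[(np.hypot(P[:,0]-x,P[:,1]-y)<.044)&(P[:,2]>z0)&(P[:,2]<z1)]
        if len(Q)>10: r=cv2.minAreaRect((Q[:,:2]*1000).astype(np.float32));print(fn,n,np.round(r[0],1),np.round(r[1],1),round(r[2],1),np.median(Q[:,2]))
```

```text
top3 jar [533.6 -61.8] [59.9 60.2] 84.0 0.11932842791892415
top3 can [533.5  17.7] [46.3 46.4] 79.4 0.11486672544380687
top3 tin [534.4  97.4] [57.2 56.4] 0.6 0.11118409743900902
top3 block [ 511.1 -330.7] [70.9 86.6] 74.0 0.05159867884842183
scene3 jar [536.4 -59.5] [60.6 59.4] 46.7 0.12002746757121563
scene3 can [536.2  19.6] [46.2 46.7] 53.8 0.11526674898515483
scene3 tin [535.8  98. ] [57.7 57.9] 90.0 0.1119881278220502
scene3 block [ 512.1 -329.9] [63.5 86. ] 75.0 0.05156448799511688
```

View pics/scene3.png

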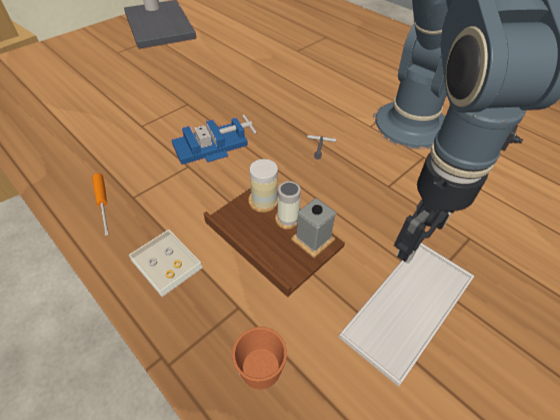

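All three are upright and within about 3 mm of their pad centres, the block is in the vice, and the gripper is clear of everything.

```bash
python3 -c "
from bench import ticket
print(ticket.hand_in())"
```

```text
the job is handed in; nothing more can be done
None
```

I handed in the job at about 58 s of the 134 s allowed: the block lies centred in the vice, and the jar, tin and can stand upright on their own pads, within about 3 mm of centre by the cameras. No verdict came back.

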